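# Open the filter bay of the slide dryer

### The job

Open the air-filter bay on top of the slide dryer so that its filter can be changed: press the snap tab down until the louvred cover is released, then push the cover along its rails, away from the tab, until it is completely off its seat, and leave it lying flat on the dryer's bare deck beyond the rails. Only press and push with the fingertips: never lift the cover, do not touch the filter, and leave everything else on the dryer and the bench where it is.

Things in the scene. Friction and masses are not known exactly. Their poses are not given: they have to be found in the camera images.
- dryer: slide dryer, a cream unit 260 x 160 mm, flat steel deck 85 mm above the bench; fixed. Origin on the bench under the seat's centre line; housing x -130 to 130, y -62 to 98 mm. Its x axis (level) is the way the released cover slides. Along y = 0, in order of x: snap tab, cover on its seat over the filter bay (x -54 to 8, y +-32 mm), bare deck. A fixed row of glass slides stands at y 58 to 95, 29 mm high.
- seat_end (a point): on the deck at the end of the filter bay, dryer x = 8 mm, y = 0, axes as the dryer. The rails (x -82 to 6 mm, 43.5 to 49 mm either side, lips in to 37 mm, 10 mm high) hold the cover down; beyond it the bare deck has 5 mm kerbs at y = +-46 mm and an end kerb 118 mm ahead.
- cover: louvred grey-beige filter cover, loose, plate 92 (x) x 84 (y) x 5 mm, 50 to 100 g, slides easily once released; origin at the centre of its underside. Home: at x = -28, y = 0, z = 85 mm in the dryer's frame, axes along it. Wholly off its seat (rear edge past rails and bay) with its origin beyond x = 54 mm in the dryer's frame; it meets the end kerb at x = 80 mm. Window near its rear edge for the tab's tooth.
- cover_rib (a point): middle of the upright pushing face (facing the cover's -x, towards the tab) of the raised finger rib on the cover: at cover x = -22 mm, 11 mm above the cover's underside; the rib is 48 mm long in y, 7 mm thick, its top 12 mm above the plate, with sloping webs on the far side; axes as the cover
- tab_pad (a point): centre of the top of the snap tab's raised thumb pad, 20 (x) x 26 (y) mm, 12 mm above the deck, at dryer x = -92 mm, y = 0; it is pressed straight down
- tab (a joint): snap tab, a sprung tongue: 0 at rest, 0.16 rad fully pressed (pad about 4.5 mm down); about 2 N to start, 6 to 12 N fully. Past about 0.09 rad (pad 2.5 mm down) the cover is freed and leaf springs kick it about 14 mm forward within 0.5 s: keep the tab down meanwhile. Let go, the tab springs up behind the cover and no longer holds it.
- filter: pleated paper filter in the bay under the cover, 60 x 62 mm, top about 9 mm below the deck; fixed; origin under its centre
- oil_bottle: small amber immersion-oil bottle, 24 mm across, 50 mm tall, standing on the dryer's deck left of the parking area; origin at its foot
- petri_dish: closed flat pale dish, 92 mm across, 20 mm high, on the bench right of the dryer; origin under its centre
- marker: white marker pen with black cap, about 130 x 12 x 12 mm, lying on the bench right of the dryer; origin under its middle
- staining_jar: glass staining jar with white lid, 58 x 52 x 85 mm, on the bench left of the dryer; origin under its centre
- slide_box: grey flat slide box, 99 x 85 x 34 mm, on the bench right of the dryer; origin under its centre
- tube_rack: white rack with capped blood tubes, 50 x 160 x 80 mm, on the bench; origin under its centre
- squeeze_bottle: white squeeze bottle with thin spout, 58 mm across, 172 mm tall, on the bench; origin at its foot
- tally_counter: grey blood-cell tally counter with round keys, 100 x 210 x 45 mm, on the bench; origin under its centre
Not all that is in view belongs to the job. What is shaped like the cover but blue or red is not meant.

How it is judged:
By the outcome, as a careful person would: the job done as asked, in the order asked, and still so for the second after the job is handed in, with the robot touching nothing.
It also fails if it takes over 43 s, if anything falls off the work surface, if the arm or the gripper's body presses on something with over 40 N, if the wrist force passes 120 N, or if a joint passes its speed limit or range.

### The arm

A 6-joint arm with a two-finger parallel gripper is mounted at the origin on the work surface. World frame = base frame: x ahead of the robot, y to its left, z up, the work surface at z = 0. Lengths are in m, angles in rad, forces in N, time in s.
With the tool pointing down it reaches from about 0.4 to 0.925 m from the base axis. Payload 12.5 kg.
Tool frame: the origin (TCP) lies on the centre line of the jaws, within the pads' length; the fingertips stand 19 mm ahead of it and the grasp point (between the pads) is the TCP; z points along the fingers, y is the line along which they close (so a half turn about z gives the same grasp; the last joint's range is limited). The gripper opens to 95 mm and grips with 3 to 60 N. Pads are 20 mm wide; open, the fingers measure 119 mm over their backs; the gripper's body (75 mm by 180 mm) begins 59 mm behind the grasp point.
Start: joints at [1.134, 0.491, 1.559, -0, 1.092, -0.106], TCP at [0.203, 0.591, 0.234] pointing down, gripper open.
Joint ranges: [-3.1, 3.1], [-0.84, 2.19], [0.05, 2.79], [-1.13, 4.28], [0.06, 2.93], [-2.69, 2.69]. Speed limits (rad/s): [2.22, 2.22, 2.79, 3.14, 3.14, 3.14].

### API

Orientations are given as a unit quaternion [w, x, y, z].
In Python, from plant import * gives the robot as it stands. The module is installed in compiled form; this text tells all that it offers.
- The arm moves only by the tool drive_tool, never from a script. Its argument "series" is a list of rows, each a list of 7 numbers: the turn, a rotation vector about the world's x, y, z in rad, then the shift along the world's x, y, z in cm, then the closure, from 0 (fully open) to 1 (shut). In form: [[rx, ry, rz, dx, dy, dz, hand], ...]. A call has exactly 10 rows; each row is the pose to reach, as a shift and turn from the pose commanded when the call began; what a row does not reach only later rows make up. A row lasts 1/12 s, in which the tool goes at most 41.7 mm and 7.16 degrees, less where a joint would pass 70% of its speed; a pose out of reach is approached as far as the arm can. A call with a gripper value outside its range is refused whole. The fingers move at their own pace and stop on an object; "newtons" is the grip in N (left out, the last holds). Time passes only in rows, so rows that repeat a pose let the fingers close, or fill a call up. It gives the time, the measured TCP pose, the force, the opening and the grip force at its end, in the units of the state.
- state(): the state, without advancing time (a new reading comes with each control period).
- get_image(name): name is "side" or "top" or "wrist"; returns a dict with "color" (480x640x3 uint8, red, green, blue), "depth" (480x640 float32, m along the optical axis (not along the pixel's ray), 0 where there is no reading), "fx", "fy", "cx", "cy" (pixels), "rvec" (rotation vector, rad) and "tvec" (3), from world to camera coordinates, as OpenCV has them; the wrist camera has in their place "tool_from_camera" (4x4, takes a point from camera to tool coordinates, whose origin is the TCP and whose axes are the flange's). Camera axes: x right, y down, z forward; pixel columns grow to the right and rows downward; lengths in m; the calibration is good to about 2 mm. A picture is of the moment at which its call begins: read the wrist's pose just before it.
- sign_off(): hands the job in; it is judged then, once.
Trained networks look in a picture, given as the dict that the camera call returned (one of the last four; its "shot" number tells which), for a name from the list of things; names that differ only in an ending like _2 or _b are one class to them, and where a whole thing is asked for, a point or a joint stands for the part that bears it (a point fixed in the world has none). Each returns a list of dicts, best first, with "score" (0 to 1); they miss things now and then, are a little off and sometimes report something else, mostly with a low value. They report only what shows in the picture. A call takes as long as a camera call. They do not tell look-alikes from the thing itself.
- look_for(picture, label): "bbox" ([centre column, centre row, width, height] in pixels, round what is visible of it).
- outline_of(picture, label): "mask" (480x640 bool, what is visible of it) and "bbox" ([centre column, centre row, width, height] in pixels, round what is visible of it).
- landmark_of(picture, label): "centre" ([column, row] in pixels: a listed point, or the origin of a listed thing).
The state is a dict: "time_s": time; "joint_pos": joint angles; "qvel": joint speeds; "joint_torque": joint torques, N m; "tool_pos": TCP position; "orientation": TCP orientation; "force": force on the tool from outside, world axes, zero at the start; "torque": the same for the moment, N m; "width": finger opening in m; "gripper_force": force on a finger pad.
Only numpy, scipy, OpenCV 4.12 (cv2) and the standard library are available. Lean on these libraries where they do the work, as an engineer would, in place of code of your own. Each camera call takes 0.05 s, during which the arm holds its last target. There are 200 camera calls.

## Working session

There is one attempt and no reset: what is moved stays moved. The work goes in short steps, Python scripts to look and compute and a tool call to move; the robot and the scene stay as the last step left them, time stands still between calls to the robot, and variables do not carry over. Pictures are saved under pics/ and viewed, at most 10 in all, crops included, and the job is handed in when it is done.

Besides the shell and the picture viewer there is one more tool, called after ">>>" by a JSON object that holds its "method" and its "body", one argument or row to a line. drive_tool: Moves the arm, as the interface text tells. Its arguments: {"type":"object","properties":{"series":{"type":"array","items":{"type":"array","items":{"type":"number"}}},"newtons":{"type":"number"}},"required":["series"]}

```bash
mkdir -p pics; cat > h.py <<'E'
from plant import *
import numpy as np, cv2
def ray(p,uv):
    R=cv2.Rodrigues(np.array(p["rvec"],float))[0]; t=np.array(p["tvec"],float).ravel()
    d=R.T@np.array([(uv[0]-p["cx"])/p["fx"],(uv[1]-p["cy"])/p["fy"],1.]); return -R.T@t,d
def at_z(p,uv,z):
    o,d=ray(p,uv); return o+d*(z-o[2])/d[2]
def at_depth(p,uv):
    o,d=ray(p,uv); u,v=int(round(uv[0])),int(round(uv[1]))
    return o+d*np.median(p["depth"][v-1:v+2,u-1:u+2])
def save(p,n): cv2.imwrite("pics/"+n,p["color"][:,:,::-1])
E
python3 - <<'E'
from h import *
s=state(); print(s["time_s"],s["tool_pos"],s["orientation"],s["width"])
for c in("top","side"):
    p=get_image(c); save(p,c+"1.png")
    for l in ("seat_end","cover_rib","tab_pad","cover","dryer","oil_bottle"):
        for r in landmark_of(p,l)[:2]:
            print(c,l,round(r["score"],2),np.round(r["centre"]),at_depth(p,r["centre"]).round(3),at_z(p,r["centre"],.085).round(3))
E
```

```text
0.0 [0.20287607 0.59091814 0.23307096] [-1.67020980e-04  1.64656151e-01  9.86350876e-01 -5.23381728e-04] 0.09515527782934939
top seat_end 0.61 [295. 222.] [0.592 0.026 0.091] [0.593 0.026 0.085]
top cover_rib 0.92 [299. 244.] [0.528 0.016 0.086] [0.528 0.016 0.085]
top cover_rib 0.76 [301. 295.] [0.379 0.016 0.017] [0.377 0.014 0.085]
top tab_pad 0.59 [295. 252.] [0.503 0.027 0.094] [0.504 0.028 0.085]
top cover 0.92 [394. 309.] [ 0.329 -0.265  0.013] [ 0.329 -0.256  0.085]
top cover 0.85 [298. 231.] [0.564 0.019 0.091] [0.565 0.019 0.085]
top dryer 0.95 [301. 226.] [0.58  0.009 0.088] [0.58  0.009 0.085]
top oil_bottle 0.68 [299. 226.] [0.579 0.015 0.089] [0.579 0.015 0.085]
top oil_bottle 0.46 [273. 196.] [0.67  0.088 0.102] [0.674 0.09  0.085]
side seat_end 0.68 [334. 225.] [ 0.585 -0.002  0.091] [0.587 0.003 0.085]
side cover_rib 0.92 [266. 178.] [0.504 0.34  0.006] [0.482 0.24  0.085]
side cover_rib 0.89 [316. 224.] [0.539 0.003 0.102] [0.545 0.021 0.085]
side tab_pad 0.72 [300. 225.] [0.503 0.016 0.101] [0.508 0.033 0.085]
side cover 0.93 [347. 187.] [0.708 0.219 0.008] [0.671 0.13  0.085]
side cover 0.67 [323. 221.] [0.563 0.021 0.09 ] [0.565 0.026 0.085]
side dryer 0.91 [334. 243.] [ 0.57  -0.04   0.066] [ 0.563 -0.057  0.085]
side dryer 0.28 [308. 206.] [0.548 0.084 0.094] [0.551 0.093 0.085]
side oil_bottle 0.62 [353. 194.] [0.671 0.091 0.09 ] [0.673 0.096 0.085]
side oil_bottle 0.55 [374. 292.] [ 0.609 -0.195  0.036] [ 0.589 -0.233  0.085]
```

```bash
cd pics; python3 -c "
import cv2
a=cv2.imread('top1.png')[130:330,200:440];cv2.imwrite('t1c.png',cv2.resize(a,(720,600),interpolation=2))
a=cv2.imread('side1.png');cv2.imwrite('s1c.png',cv2.resize(a[120:320,220:460],(720,600),interpolation=2))"
```

```text
(no output)
```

View pics/t1c.png

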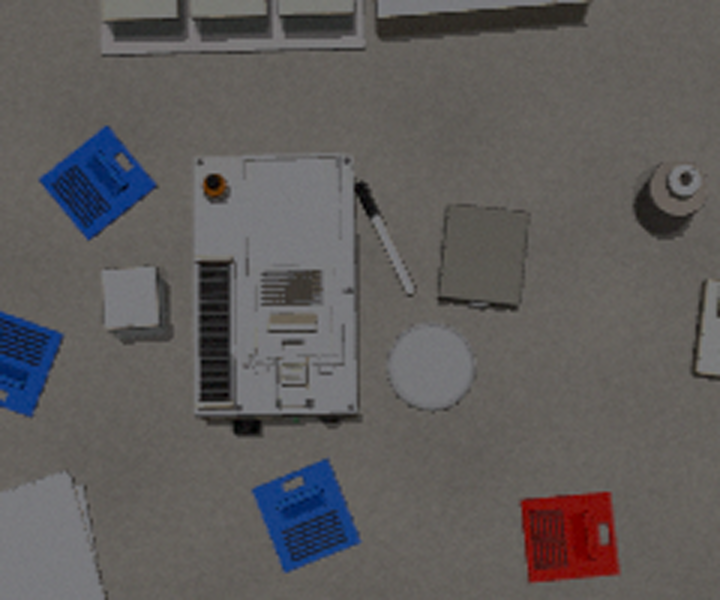

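View pics/s1c.png

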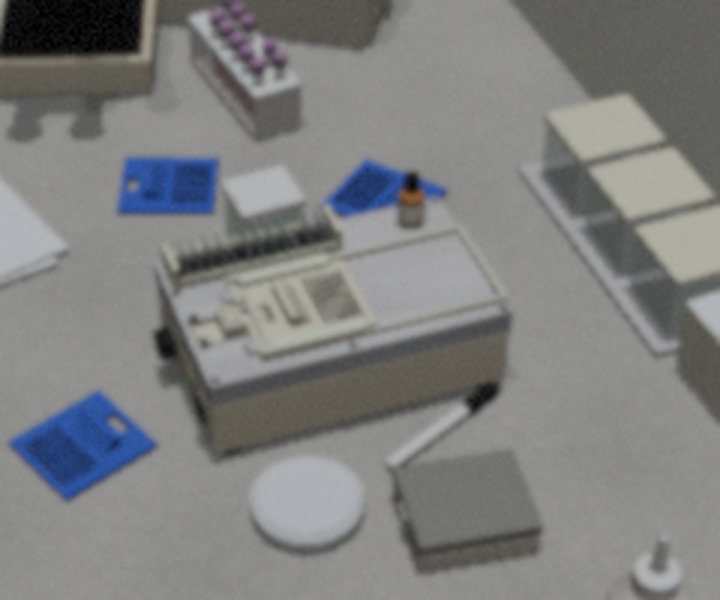

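The top crop shows the dryer with its x axis along world x, with the tab at crop (292,372), the rib at (292,322) and bare deck above. The side view agrees. I'll move above it with the hand closed and the tool y turned to world y.

>>> {"method": "drive_tool", "body": {
  "series": [
    [0,0,0.03,1.8,-3.6,0,0.5],
    [0,0,0.07,3.6,-7.2,0,1],
    [0,0,0.1,5.4,-10.8,0,1],
    [0,0,0.13,7.2,-14.4,0,1],
    [0,0,0.17,9,-18,0,1],
    [0,0,0.2,10.8,-21.6,0,1],
    [0,0,0.23,12.6,-25.2,0,1],
    [0,0,0.27,14.4,-28.8,0,1],
    [0,0,0.3,16.2,-32.4,0,1],
    [0,0,0.33,18,-36,0,1]
  ]
}}

```text
time_s: 1.53
tool_pos: [0.3834, 0.2293, 0.2339]
orientation: [0.0, -0.0, 1.0, 0.0]
force: [1.2, 0.8, 0.1]
width: 0.0338
gripper_force: 0.0
```

>>> {"method": "drive_tool", "body": {
  "series": [
    [0,0,0,1.8,-3.6,0,1],
    [0,0,0,3.6,-7.2,0,1],
    [0,0,0,5.4,-10.8,0,1],
    [0,0,0,7.2,-14.4,0,1],
    [0,0,0,9,-18,0,1],
    [0,0,0,10.6,-21,0,1],
    [0,0,0,10.6,-21,0,1],
    [0,0,0,10.6,-21,0,1],
    [0,0,0,10.6,-21,0,1],
    [0,0,0,10.6,-21,0,1]
  ]
}}

```text
time_s: 2.37
tool_pos: [0.4885, 0.0221, 0.2337]
orientation: [-0.0, -0.0, 1.0, 0.0]
force: [-0.4, 0.5, 0.2]
width: 0.0004
gripper_force: 0.0
```

```bash
cat >> h.py <<'E'
from scipy.spatial.transform import Rotation as Rn
def wrist():
    s=state(); p=get_image("wrist"); q=s["orientation"]
    T=np.eye(4); T[:3,:3]=Rn.from_quat([q[1],q[2],q[3],q[0]]).as_matrix(); T[:3,3]=s["tool_pos"]
    C=np.linalg.inv(T@np.array(p["tool_from_camera"])); p["rvec"]=cv2.Rodrigues(C[:3,:3])[0]; p["tvec"]=C[:3,3]
    return s,p
E
python3 - <<'E'
from h import *
s,p=wrist(); save(p,"w1.png"); print(s["time_s"],s["tool_pos"],s["orientation"],s["width"],s["force"])
print(np.array(p["tool_from_camera"]).round(3))
for l,z in (("seat_end",.085),("cover_rib",.096),("tab_pad",.097),("cover",.085)):
    for r in landmark_of(p,l)[:2]:
        print(l,round(r["score"],2),np.round(r["centre"]),at_depth(p,r["centre"]).round(4),at_z(p,r["centre"],z).round(4))
E
```

```text
2.3667 [0.48845296 0.02206768 0.23370932] [-1.05383680e-04 -1.27594129e-04  9.99999980e-01  1.15114780e-04] 0.00042239366724100536 [-0.40876013  0.5129248   0.21358825]
[[ 0.001 -0.962 -0.272  0.077]
 [ 1.     0.001 -0.    -0.001]
 [ 0.    -0.272  0.962 -0.151]
 [ 0.     0.     0.     1.   ]]
cover_rib 0.83 [604. 235.] [0.5063 0.33   0.0046] [0.4835 0.2557 0.096 ]
cover_rib 0.77 [317. 108.] [0.379  0.0206 0.0168] [0.386  0.0208 0.096 ]
tab_pad 0.7 [316. 249.] [0.4956 0.0202 0.0976] [0.4958 0.0202 0.097 ]
cover 0.96 [587. 253.] [0.5269 0.3154 0.0046] [0.5025 0.2532 0.085 ]
cover 0.92 [306.  89.] [0.3613 0.0104 0.0047] [0.3719 0.0127 0.085 ]
```

View pics/w1.png

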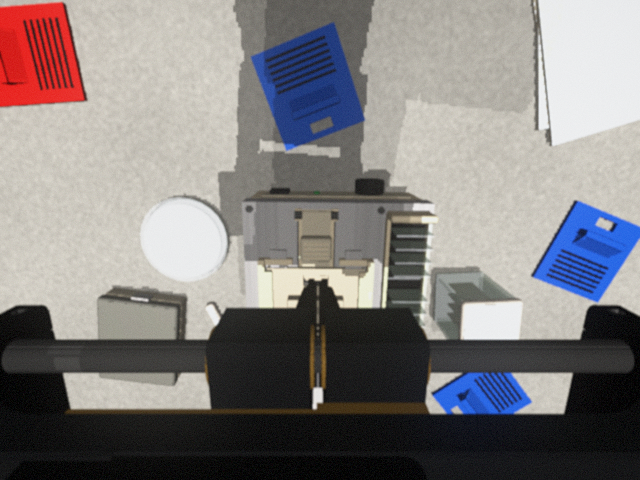

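The wrist view shows the tab pad at (316,249), which puts it at (0.496, 0.020, 0.0976), the expected height. I'll get the yaw from the dryer top's outline in the top camera depth.

```bash
python3 - <<'E'
from h import *
s,p=wrist()
def cloud(p):
    R=cv2.Rodrigues(np.array(p["rvec"],float))[0]; t=np.array(p["tvec"],float).ravel()
    v,u=np.mgrid[:480,:640]; z=p["depth"]
    c=np.stack([(u-p["cx"])/p["fx"]*z,(v-p["cy"])/p["fy"]*z,z],-1)
    return (c-t)@R
w=cloud(p); z=w[...,2]
# end edge (small x) of the deck, and pad
m=(z>.08)&(z<.09)&(w[...,0]<.56)&(abs(w[...,1])<.15); m[300:]=0
rows=[]
for yb in np.arange(-.03,.1,.005):
    k=m&(abs(w[...,1]-yb)<.0025)
    if k.sum()>5: rows.append((yb,w[...,0][k].min()))
rows=np.array(rows); print(rows.round(4)); print("end edge slope",np.polyfit(rows[:,0],rows[:,1],1))
k=(z>.094)&(z<.101)&(w[...,0]>.48)&(w[...,0]<.515)&(abs(w[...,1]-.02)<.03); k[300:]=0
print("pad",k.sum(),w[k].min(0),w[k].max(0),w[k].mean(0))
q=get_image("top"); W=cloud(q); zz=W[...,2]
k=(zz>.078)&(zz<.1)&(abs(W[...,0]-.58)<.17)&(abs(W[...,1])<.15)
k=cv2.morphologyEx(k.astype(np.uint8),cv2.MORPH_OPEN,np.ones((3,3)))>0
print(cv2.minAreaRect(W[k][:,:2].astype(np.float32)*1000))
# right & left edges per x
e=np.array([(x,W[...,1][kk].min(),W[...,1][kk].max()) for x in np.arange(.47,.71,.01) for kk in [k&(abs(W[...,0]-x)<.005)] if kk.sum()>5])
print("slope right",np.polyfit(e[:,0],e[:,1],1),"left",np.polyfit(e[:,0],e[:,2],1))
a=p["color"][180:310,220:460,::-1]; cv2.imwrite("pics/w1c.png",cv2.resize(a,None,fx=3.2,fy=3.2,interpolation=2))
E
```

```text
[[-0.03    0.4576]
 [-0.025   0.4576]
 [-0.02    0.4576]
 [-0.015   0.4578]
 [-0.01    0.4578]
 [-0.005   0.458 ]
 [ 0.      0.458 ]
 [ 0.005   0.4579]
 [ 0.01    0.458 ]
 [ 0.015   0.4582]
 [ 0.02    0.4581]
 [ 0.025   0.4583]
 [ 0.03    0.4583]
 [ 0.035   0.4583]
 [ 0.04    0.4584]
 [ 0.045   0.4584]
 [ 0.05    0.4585]
 [ 0.055   0.4584]
 [ 0.06    0.4585]
 [ 0.065   0.4586]
 [ 0.07    0.4587]
 [ 0.075   0.4587]
 [ 0.08    0.4587]
 [ 0.085   0.4588]
 [ 0.09    0.4588]
 [ 0.095   0.459 ]]
end edge slope [0.01039068 0.4579244 ]
pad 727 [0.48585083 0.00733163 0.0940101 ] [0.50621162 0.0323713  0.09920664] [0.49554579 0.01991971 0.09687588]
((656.740478515625, 37.4026985168457), (156.6440887451172, 122.98208618164062), 88.48432159423828)
slope right [-0.10764839  0.03052453] left [ 0.60845681 -0.29262154]
```

View pics/w1c.png

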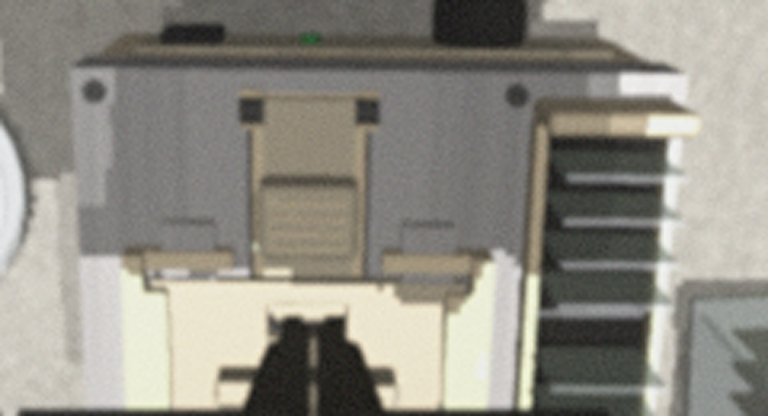

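The crop shows the tab pad at about (308,218), i.e. the pad centre is (0.496, 0.020, 0.097). Yaw is about -0.01 rad, so the dryer origin is about (0.588, 0.019). I'll descend to just above the pad.

>>> {"method": "drive_tool", "body": {
  "series": [
    [0,0,-0.01,0.65,-0.2,-2.5,1],
    [0,0,-0.01,0.65,-0.2,-5,1],
    [0,0,-0.01,0.65,-0.2,-7.5,1],
    [0,0,-0.01,0.65,-0.2,-9.5,1],
    [0,0,-0.01,0.65,-0.2,-10.5,1],
    [0,0,-0.01,0.65,-0.2,-11,1],
    [0,0,-0.01,0.65,-0.2,-11.2,1],
    [0,0,-0.01,0.65,-0.2,-11.3,1],
    [0,0,-0.01,0.65,-0.2,-11.3,1],
    [0,0,-0.01,0.65,-0.2,-11.3,1]
  ]
}}

```text
time_s: 3.55
tool_pos: [0.4958, 0.0191, 0.1214]
orientation: [0.001, 0.005, 1.0, -0.0]
force: [-0.3, -0.6, 0.1]
width: 0.0005
gripper_force: 0.0
```

>>> {"method": "drive_tool", "body": {
  "series": [
    [0,0,0,0,0,-0.1,1],
    [0,0,0,0,0,-0.2,1],
    [0,0,0,0,0,-0.3,1],
    [0,0,0,0,0,-0.4,1],
    [0,0,0,0,0,-0.45,1],
    [0,0,0,0,0,-0.5,1],
    [0,0,0,0,0,-0.55,1],
    [0,0,0,0,0,-0.6,1],
    [0,0,0,0,0,-0.6,1],
    [0,0,0,0,0,-0.6,1]
  ]
}}

```text
time_s: 4.38
tool_pos: [0.4959, 0.0191, 0.1152]
orientation: [0.001, 0.005, 1.0, 0.0]
force: [-0.5, 0.7, 6.5]
width: 0.0007
gripper_force: 3.7
```

>>> {"method": "drive_tool", "body": {
  "series": [
    [0,0,0,0,0,-0.05,1],
    [0,0,0,0,0,-0.1,1],
    [0,0,0,0,0,-0.15,1],
    [0,0,0,0,0,-0.2,1],
    [0,0,0,0,0,-0.2,1],
    [0,0,0,0,0,-0.2,1],
    [0,0,0,0,0,-0.2,1],
    [0,0,0,0,0,-0.2,1],
    [0,0,0,0,0,-0.2,1],
    [0,0,0,0,0,-0.2,1]
  ]
}}

```text
time_s: 5.22
tool_pos: [0.4964, 0.0191, 0.1134]
orientation: [0.001, 0.005, 1.0, -0.0]
force: [1.2, -0.7, 8.2]
width: 0.0003
gripper_force: 3.9
```

```bash
python3 - <<'E'
from h import *
p=get_image("side"); save(p,"s2.png"); a=p["color"][190:250,270:380,::-1]; b=cv2.imread("pics/side1.png")[190:250,270:380]
cv2.imwrite("pics/s2c.png",cv2.resize(np.vstack([b,a]),None,fx=4.9,fy=4.9,interpolation=2)); print(state()["force"],state()["tool_pos"])
E
```

```text
[0.85695511 0.02930547 7.48326019] [0.4963608  0.0191153  0.11336247]
```

View pics/s2c.png

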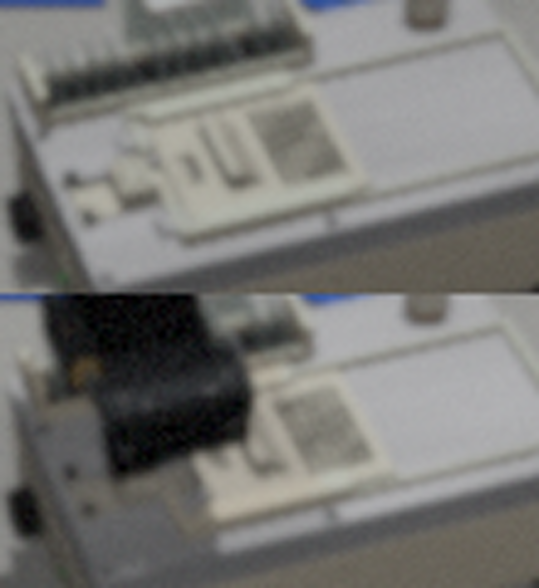

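The side comparison shows the cover has jumped forward by about 14 mm: its near corner went from 365 to 395 in the zoomed crop. The cover is released, so I'll lift and measure the rib.

>>> {"method": "drive_tool", "body": {
  "series": [
    [0,0,0,0,0,0.4,1],
    [0,0,0,0,0,1,1],
    [0,0,0,0,0,2,1],
    [0,0,0,0,0,3,1],
    [0,0,0,0,0,4,1],
    [0,0,0,0,0,4.5,1],
    [0,0,0,0,0,4.5,1],
    [0,0,0,0,0,4.5,1],
    [0,0,0,0,0,4.5,1],
    [0,0,0,0,0,4.5,1]
  ]
}}

```text
time_s: 6.1
tool_pos: [0.4953, 0.0192, 0.1572]
orientation: [-0.0, 0.005, 1.0, 0.0]
force: [-0.3, 0.6, 0.2]
width: 0.0006
gripper_force: 0.0
```

```bash
python3 - <<'E'
from h import *
print(state()["tool_pos"],state()["force"])
for n in("side","wrist"):
    p=get_image("side") if n=="side" else wrist()[1]
    save(p,n+"3.png")
    for l,z in (("cover_rib",.096),("cover",.085),("tab_pad",.097)):
        for r in landmark_of(p,l)[:3]:
            w=at_z(p,r["centre"],z)
            if abs(w[1])<.06 and w[0]>.45: print(n,l,round(r["score"],2),np.round(r["centre"]),at_depth(p,r["centre"]).round(4),w.round(4))
a=cv2.imread("pics/side3.png")[190:250,270:380]
cv2.imwrite("pics/s3c.png",cv2.resize(np.vstack([a,cv2.resize(cv2.imread("pics/wrist3.png"),(110,82))]),None,fx=4.2,fy=4.2,interpolation=2))
E
```

```text
[0.49525816 0.01915761 0.15723344] [-0.32195423  0.63447709  0.18642299]
side cover_rib 0.84 [319. 221.] [0.5517 0.0166 0.097 ] [0.5521 0.0176 0.096 ]
side cover 0.61 [327. 222.] [0.5704 0.0121 0.0899] [0.5722 0.0171 0.085 ]
side tab_pad 0.69 [296. 227.] [0.4936 0.0151 0.098 ] [0.4939 0.0161 0.097 ]
wrist cover 0.7 [321. 372.] [0.4702 0.0194 0.2341] [0.5742 0.0199 0.085 ]
wrist tab_pad 0.55 [322. 276.] [0.4974 0.0208 0.097 ] [0.4974 0.0208 0.097 ]
```

View pics/s3c.png

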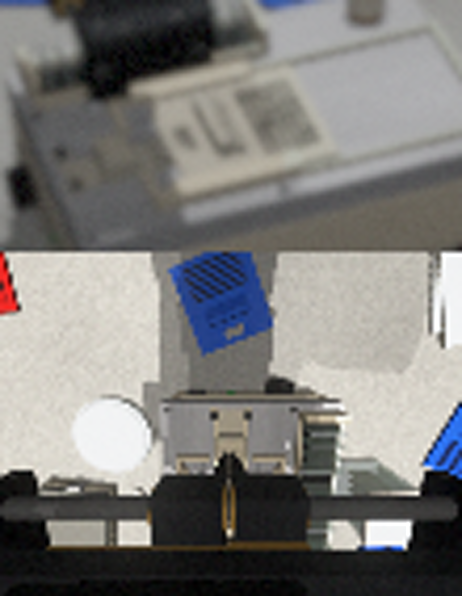

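The side view shows the cover forward of the tab, with the rib face at (0.552, 0.018) as predicted. I'll move over and down behind the rib.

>>> {"method": "drive_tool", "body": {
  "series": [
    [0,0,0,1.5,0,0,1],
    [0,0,0,3,0,0,1],
    [0,0,0,3.9,0,0,1],
    [0,0,0,3.9,0,0,1],
    [0,0,0,3.9,0,-1,1],
    [0,0,0,3.9,0,-2,1],
    [0,0,0,3.9,0,-3,1],
    [0,0,0,3.9,0,-3.7,1],
    [0,0,0,3.9,0,-4,1],
    [0,0,0,3.9,0,-4,1]
  ]
}}

```text
time_s: 7.33
tool_pos: [0.534, 0.0191, 0.1166]
orientation: [-0.001, 0.005, 1.0, 0.0]
force: [-0.2, 0.6, -0.3]
width: 0.0001
gripper_force: 0.0
```

>>> {"method": "drive_tool", "body": {
  "series": [
    [0,0,0,0.2,0,0,1],
    [0,0,0,0.4,0,0,1],
    [0,0,0,0.6,0,0,1],
    [0,0,0,0.8,0,0,1],
    [0,0,0,1,0,0,1],
    [0,0,0,1.2,0,0,1],
    [0,0,0,1.4,0,0,1],
    [0,0,0,1.6,0,0,1],
    [0,0,0,1.8,0,0,1],
    [0,0,0,2,0,0,1]
  ]
}}

```text
time_s: 8.17
tool_pos: [0.5547, 0.0191, 0.1177]
orientation: [-0.0, 0.005, 1.0, 0.0]
force: [-0.9, -0.5, -0.3]
width: 0.0005
gripper_force: 0.5
```

```bash
python3 - <<'E'
from h import *
print(state()["tool_pos"],state()["force"])
p=get_image("side"); save(p,"side4.png")
for l,z in (("cover_rib",.096),("cover",.085)):
    for r in landmark_of(p,l)[:3]:
        w=at_z(p,r["centre"],z)
        if abs(w[1])<.06 and w[0]>.45: print(l,round(r["score"],2),np.round(r["centre"]),at_depth(p,r["centre"]).round(4),w.round(4))
E
```

```text
[0.55466271 0.01913683 0.1176555 ] [-0.9039454  -0.45762115 -0.26394413]
cover_rib 0.92 [326. 221.] [0.5665 0.0079 0.1002] [0.5681 0.0123 0.096 ]
cover 0.9 [332. 221.] [0.5836 0.0103 0.0924] [0.5866 0.018  0.085 ]
```

>>> {"method": "drive_tool", "body": {
  "series": [
    [0,0,0,0.4,0,-0.05,1],
    [0,0,0,0.9,0,-0.1,1],
    [0,0,0,1.4,0,-0.1,1],
    [0,0,0,1.9,0,-0.1,1],
    [0,0,0,2.4,0,-0.1,1],
    [0,0,0,2.9,0,-0.1,1],
    [0,0,0,3.4,0,-0.1,1],
    [0,0,0,3.8,-0.05,-0.1,1],
    [0,0,0,4.2,-0.05,-0.1,1],
    [0,0,0,4.5,-0.05,-0.1,1]
  ]
}}

```text
time_s: 9.15
tool_pos: [0.5999, 0.0186, 0.1166]
orientation: [0.0, 0.005, 1.0, 0.0]
force: [-0.6, -0.3, 0.2]
width: 0.0006
gripper_force: 0.4
```

>>> {"method": "drive_tool", "body": {
  "series": [
    [0,0,0,0.3,0,0,1],
    [0,0,0,0.6,0,0,1],
    [0,0,0,0.9,0,0,1],
    [0,0,0,1.2,0,0,1],
    [0,0,0,1.5,0,0,1],
    [0,0,0,1.7,0,0,1],
    [0,0,0,1.9,0,0,1],
    [0,0,0,2.1,0,0,1],
    [0,0,0,2.2,0,0,1],
    [0,0,0,2.3,0,0,1]
  ]
}}

```text
time_s: 9.98
tool_pos: [0.6225, 0.0186, 0.1166]
orientation: [-0.0, 0.005, 1.0, 0.0]
force: [-0.9, -0.0, -0.2]
width: 0.0006
gripper_force: 0.3
```

```bash
python3 - <<'E'
from h import *
print(state()["tool_pos"],state()["force"])
p=get_image("side"); save(p,"side5.png")
for l,z in (("cover_rib",.096),("cover",.085)):
    for r in landmark_of(p,l)[:3]:
        w=at_z(p,r["centre"],z)
        if abs(w[1])<.06 and w[0]>.45: print(l,round(r["score"],2),np.round(r["centre"]),at_depth(p,r["centre"]).round(4),w.round(4))
a=p["color"][170:260,270:390,::-1]; cv2.imwrite("pics/s5c.png",cv2.resize(a,None,fx=5,fy=5,interpolation=2))
E
```

```text
[0.62253187 0.01862478 0.11663855] [-0.86403461 -0.01843565 -0.22375402]
```

View pics/s5c.png

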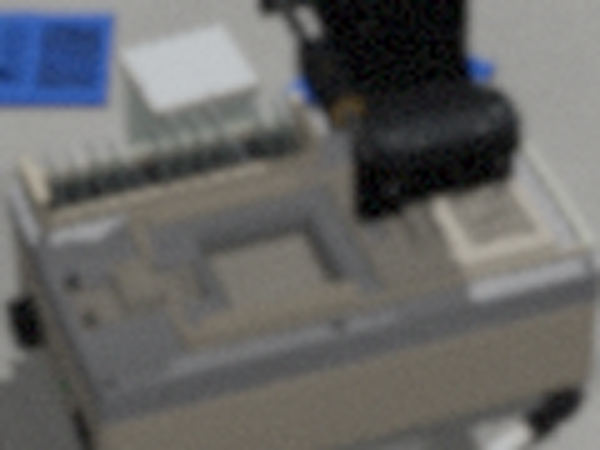

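The bay is now open and the cover lies past the rails, around crop (450,240), partly behind the hand. I'll back off, rise and check.

>>> {"method": "drive_tool", "body": {
  "series": [
    [0,0,0,-0.3,0,0,1],
    [0,0,0,-0.7,0,0.1,1],
    [0,0,0,-0.8,0,1,1],
    [0,0,0,-0.8,0,3,1],
    [0,0,0,-1,0,6,1],
    [0,0,0,-1,0,9,1],
    [0,0,0,-2,0,12,1],
    [0,0,0,-6,0,13,1],
    [0,0,0,-10,0,13,1],
    [0,0,0,-10,0,13,1]
  ]
}}

```text
time_s: 10.97
tool_pos: [0.5161, 0.0192, 0.2477]
orientation: [-0.001, 0.005, 1.0, 0.0]
force: [1.4, -0.1, 0.1]
width: 0.0006
gripper_force: 0.0
```

>>> {"method": "drive_tool", "body": {
  "series": [
    [0,0,0,0,4,0,1],
    [0,0,0,0,8,0,1],
    [0,0,0,0,12,0,1],
    [0,0,0,0,16,0,1],
    [0,0,0,0,20,0,1],
    [0,0,0,0,24,0,1],
    [0,0,0,0,26,0,1],
    [0,0,0,0,26,0,1],
    [0,0,0,0,26,0,1],
    [0,0,0,0,26,0,1]
  ]
}}

```text
time_s: 11.8
tool_pos: [0.5223, 0.2781, 0.247]
orientation: [0.0, 0.005, 1.0, -0.0]
force: [-0.2, -0.7, 0.2]
width: 0.0002
gripper_force: 0.0
```

```bash
python3 - <<'E'
from h import *
print(state()["time_s"],state()["tool_pos"],state()["force"])
for n in("top","side"):
  p=get_image(n); save(p,n+"6.png")
  for l,z in (("cover_rib",.096),("cover",.085)):
    for r in landmark_of(p,l)[:4]:
        w=at_z(p,r["centre"],z)
        if abs(w[1])<.06 and w[0]>.45: print(n,l,round(r["score"],2),np.round(r["centre"]),at_depth(p,r["centre"]).round(4),w.round(4))
  a=p["color"][(160 if n=="top" else 170):(280 if n=="top" else 260),(250 if n=="top" else 270):(340 if n=="top" else 390),::-1]; cv2.imwrite("pics/%s6c.png"%n,cv2.resize(a,(450,600) if n=="top" else (600,450),interpolation=2))
E
python3 -c "
import cv2;import numpy as np
a=cv2.imread('pics/top6c.png');b=cv2.imread('pics/side6c.png')
cv2.imwrite('pics/both6.png',np.hstack([cv2.resize(a,(330,440)),cv2.resize(b,(460,440))]))"
```

```text
11.8 [0.52226615 0.27805507 0.24699568] [-0.19453826 -0.69596834  0.20890512]
top cover_rib 0.8 [303. 211.] [0.6237 0.0008 0.0912] [6.228e-01 6.000e-04 9.600e-02]
top cover 0.76 [297. 202.] [0.6515 0.0198 0.0912] [0.6527 0.02   0.085 ]
side cover 0.85 [357. 217.] [ 0.6444 -0.001   0.0968] [0.6498 0.0111 0.085 ]
```

View pics/both6.png

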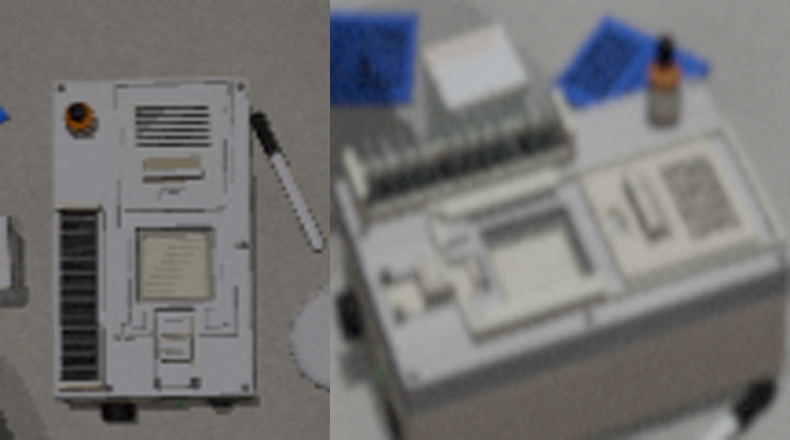

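The cover lies flat on the bare deck, clear of the rails. Its origin is at about dryer x = 64–67 mm, past the 54 mm needed, and everything else is undisturbed.

```bash
python3 -c "
from plant import *
print(sign_off())"
```

```text
the job is handed in; nothing more can be done
None
```

I pressed the tab until the cover released, then pushed the cover off its seat. It now lies flat on the bare deck at about dryer x = 65 mm, and I handed the job in at about 12 s on the robot's clock.

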